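# Shut the battery pod and clamp it

## Task

Close up the model boat's battery pod: take its yellow lid by the black bar and lower it gently, under control all the way and never let drop, until it lies flush on the case. Only then turn the red clamp knob on the sloping block clockwise until it is fully tight, so that the steel claw reaches over the lid. Leave the other things on the bench where they are.

Things in the scene. Friction and masses are not known exactly. Their poses are not given: they have to be found in the camera images.
- case: Grey battery pod, fixed. Origin: centre of its underside, on the bench; x to its back (hinge side), y to its left, z up; front (-x) roughly to the robot. Box 130 (x) x 150 x 60 tall, green cells inside, foot 170 x 190 x 6. On its right (-y): the clamp block (y -83 to -168, x -12 to 64), top sloping 35 deg down to the right, with the red knob; ahead of it (x -70 to -36) a 70 tall claw track.
- lid (a joint): Yellow lid's hinge angle: 0 = shut flush, 1.57 = upright, at most 1.95 (leaning back); starts 1.35 to 1.8. Lid 125 deep x 148 wide x 8, 0.24 to 0.37 kg. Hinge friction (0.1 N m) holds it only within some 0.35 to 0.65 rad of upright; lower it falls shut by itself unless held. Closing faster than 2 rad/s counts as dropped.
- lid_bar (a point): Middle of the black round bar (12 thick, 68 clear between its arms, parallel to the hinge) at the lid's free edge: 170 from the hinge, 45 from the lid plate's edge, so a finger fits between. It can turn in the grip as the lid swings. Lid shut: 64 above the bench, case front wall 45 behind it. Axes of the lid: x towards the hinge, y along the bar, z out of its upper face.
- lid_hinge (a point): Middle of the lid's hinge axis, at case (60, 0, 60.5). Axes of the lid, y along the hinge; with the lid shut they are the case's. Lid angle q turns them by +q about y (free edge rises). In these axes the bar is at (-170, 0, 4).
- clamp (a joint): Turn of the red clamp knob, clockwise seen from above along its axis: 0 = loose, 2.4 rad = fully tight at its stop (2.2 and more counts as tight); starts 0 to 0.35. Friction 0.08 N m, stays where left. Claw travel 6.7 mm per rad.
- clamp_grip (a point): On the red knob's axis at the height to grip, 85 above the bench, at case (26, -146). Knob's own axes: z outward, tilted 35 deg from vertical to the case's right; x along the grip bar (42 long, 14 wide; top 7 above this point, 44 round flange 23 below it, then a 68 disc); y across the bar. Clockwise turns them about -z; at 0 x is the case's x. 40 or more free all round the bar.
- claw_tip (a point): Tip (underside) of the steel claw, 24 wide, 7 thick, red stripe. Driven by the knob it slides along the case's +y from 5 outside the lid's right edge to 11 over it, 3 above the shut lid.
- servo: loose black model servo, 54 x 20 x 42 tall, standing beside the pod on the side away from the clamp; origin at the centre of its underside. Bystander, not to be disturbed.
- tape: loose roll of black tape lying flat, 80 across, 19 tall, on the bench to the clamp side of the pod; origin at the centre of its underside. Bystander, not to be disturbed.
- plug: loose small yellow plug, 34 x 16 x 12 tall, on the bench in front of the lid bar; origin at the centre of its underside. Bystander, not to be disturbed.
- pack: loose twin pack of green cells on a black tray, 80 x 46 x 27 tall; origin at the centre of its underside. Bystander, not to be disturbed.
- driver: loose orange-handled screwdriver, 190 long, 26 thick, lying along its x axis; origin at the centre of its underside. Bystander, not to be disturbed.
- screws: loose clear jar with blue cap, 56 across, 60 tall; origin at the centre of its underside. Bystander, not to be disturbed.
- spanner: loose steel spanner, 160 long, lying along its x axis; origin at the centre of its underside. Bystander, not to be disturbed.

How it is judged:
By the outcome, as a careful person would: the job done as asked, in the order asked, and still so for the second after the job is handed in, with the robot touching nothing.
It also fails if it takes over 72 s, if anything falls off the work surface, if the arm or the gripper's body presses on something with over 40 N, if the wrist force passes 120 N, or if a joint passes its speed limit or range.

## Robot

A 6-joint arm with a two-finger parallel gripper is mounted at the origin on the work surface. World frame = base frame: x ahead of the robot, y to its left, z up, the work surface at z = 0. Lengths are in m, angles in rad, forces in N, time in s.
With the tool pointing down it reaches from about 0.275 to 0.875 m from the base axis. Payload 12.5 kg.
Tool frame: the origin (TCP) lies at the very end of the fingers, on their centre line; the grasp point (between the pads) lies 19 mm behind it; z points along the fingers, y is the line along which they close (so a half turn about z gives the same grasp; the last joint's range is limited). The gripper opens to 85 mm and grips with 20 to 120 N. Pads are 22 mm wide; open, the fingers measure 114 mm over their backs; the gripper's body (76 mm by 85 mm) begins 54 mm behind the grasp point. The pads swing forward as they close: fully open they stand 13 mm farther back than shut.
Start: joints at [-1.331, 0.351, 1.652, -0, 1.139, -0.085], TCP at [0.176, -0.521, 0.231] pointing down, gripper open.
Joint ranges: [-2.75, 2.75], [-0.79, 2.1], [0.01, 2.65], [-1.57, 4.71], [0.07, 3.14], [-2.87, 2.87]. Speed limits (rad/s): [2.22, 2.22, 2.79, 3.14, 3.14, 3.14].

## Interface

Orientations are given as a 3x3 rotation matrix whose columns are the frame's x, y, z axes.
In Python, from bench import manip gives the robot as it stands. Calls block until the motion is done:
- manip.move_ptp(position, orientation): joint-space move of the TCP to a pose.
- manip.move_l(position, attitude=None, max_speed=0.15): straight line of the TCP; attitude=None keeps the orientation; max_speed is the mean speed in m/s.
- manip.move_j(angles): joint-space move.
- manip.set_gripper(opening, effort=None): opening from 0.0 (shut) to 1.0 (fully open); effort is the grip in N (None keeps the last); returns when the fingers have stopped.
- manip.dwell(seconds).
- manip.inverse_kinematics(position, orientation): joint angles nearest the present ones, or None.
- manip.grab_frame(name): name is "scene" or "top" or "wrist"; returns (picture, depth): 400x640x3 uint8, red, green, blue; 400x640 float32, m along the optical axis (not along the pixel's ray), 0 where there is no reading.
- manip.get_calibration(name): a dict with "camera_matrix" (3x3 intrinsics, pixels), "R" (3x3) and "t" (3): a world point X has camera coordinates R X + t. Camera axes: x right, y down, z forward; pixel columns grow to the right and rows downward; lengths in m; the calibration is good to about 2 mm. The wrist camera is an equidistant fisheye: a pixel r from the principal point sees the ray r / f radians off the axis. A picture is of the moment at which its call begins: read the wrist's pose just before it. get_calibration takes no time and is no camera call; for the wrist camera it gives the pose at the moment of the call.
A pose or a line that the arm cannot do raises manip.Unreachable and nothing moves.
- manip.sign_off(): hands the job in; it is judged then, once.
Trained networks look in the newest picture that a camera, given by its name, has taken for a name from the list of things; names that differ only in an ending like _2 or _b are one class to them, and where a whole thing is asked for, a point or a joint stands for the part that bears it (a point fixed in the world has none). Each returns a list of dicts, best first, with "confidence" (0 to 1); they miss things now and then, are a little off and sometimes report something else, mostly with a low value. They report only what shows in the picture. A call takes as long as a camera call.
- manip.look_for(camera, name): "at" ([x, y, z] in m, in world coordinates, good to about 4 mm: the middle of the surface that is visible of it).
Readings, each from a call of its own:
- manip.current_time(): time.
- manip.current_qpos(): joint angles.
- manip.current_joint_vel(): joint speeds.
- manip.current_joint_torque(): joint torques, N m.
- manip.current_ee_pos(): TCP position.
- manip.current_tcp_rot(): TCP orientation.
- manip.current_force(): force on the tool from outside, world axes, zero at the start.
- manip.current_ft_torque(): the same for the moment, N m.
- manip.current_grip_width(): opening from 0.0 (shut) to 1.0 (fully open).
- manip.current_grip_force(): force on a finger pad.
Only numpy, scipy, OpenCV 4.12 (cv2) and the standard library are available. Lean on these libraries where they do the work, as an engineer would, in place of code of your own. Each camera call takes 0.05 s, during which the arm holds its last target. There are 200 camera calls.

## Working session

There is one attempt and no reset: what is moved stays moved. The work goes in short steps, each a Python script; the robot and the scene stay as the last script left them, time stands still between calls to the robot, and variables do not carry over. Pictures are saved under pics/ and viewed, at most 10 in all, crops included, and the job is handed in when it is done.

```bash
mkdir -p pics; ls; python3 - <<'E'
from bench import manip as m
import cv2,numpy as np
for c in ("scene","top"):
    p,d=m.grab_frame(c); cv2.imwrite(f"pics/{c}0.png",p[...,::-1]); np.save(f"pics/{c}0.npy",d)
    k=m.get_calibration(c); print(c,-k["R"].T@k["t"],k["camera_matrix"][0,0])
    for n in ("case","lid","lid_bar","lid_hinge","clamp","clamp_grip","claw_tip","plug","tape","servo","pack","driver","screws","spanner"):
        r=m.look_for(c,n)
        print(n,[(np.round(x["at"],3).tolist(),round(x["confidence"],2)) for x in r[:2]])
print(m.current_time())
E
```

```text
pics
scene [1.02597325 0.69106525 0.7111043 ] 380.1971314637769
case [([0.636, -0.017, 0.063], 0.55), ([0.645, -0.171, 0.08], 0.22)]
lid [([0.642, -0.025, 0.143], 0.55)]
lid_bar [([0.638, -0.03, 0.14], 0.71)]
lid_hinge [([0.641, -0.022, 0.142], 0.82)]
clamp [([0.646, -0.17, 0.08], 0.57)]
clamp_grip [([0.648, -0.17, 0.08], 0.7)]
claw_tip [([0.639, -0.02, 0.06], 0.33)]
plug [([0.643, -0.028, 0.141], 0.36)]
tape [([0.614, -0.297, 0.021], 0.53), ([0.64, -0.025, 0.141], 0.21)]
servo [([0.563, 0.094, 0.028], 0.59)]
pack [([0.435, 0.391, 0.02], 0.69)]
driver []
screws [([0.698, -0.425, 0.041], 0.88)]
spanner [([0.681, 0.416, 0.007], 0.93), ([0.642, -0.023, 0.142], 0.57)]
top [ 0.41789399 -0.01421989  1.2602168 ] 483.2984129643949
case [([0.59, -0.072, 0.023], 0.56), ([0.684, -0.435, 0.06], 0.17)]
lid [([0.618, -0.038, 0.233], 0.85)]
lid_bar [([0.623, -0.036, 0.234], 0.76)]
lid_hinge [([0.618, -0.034, 0.235], 0.63)]
clamp [([0.639, -0.167, 0.083], 0.5), ([0.681, 0.416, 0.008], 0.45)]
clamp_grip [([0.617, -0.04, 0.234], 0.66), ([0.641, -0.169, 0.079], 0.57)]
claw_tip [([0.558, -0.154, 0.077], 0.61), ([0.623, -0.034, 0.237], 0.51)]
plug [([0.554, 0.081, 0.035], 0.31)]
tape [([0.594, -0.278, 0.024], 0.7), ([0.426, 0.384, 0.024], 0.16)]
servo [([0.553, 0.086, 0.037], 0.52)]
pack [([0.429, 0.386, 0.027], 0.87)]
driver [([0.421, -0.456, 0.026], 0.75), ([0.64, -0.166, 0.079], 0.41)]
screws [([0.683, -0.437, 0.059], 0.71), ([0.429, 0.382, 0.023], 0.28)]
spanner [([0.68, 0.414, 0.011], 0.8)]
1.5
```

View pics/scene0.png

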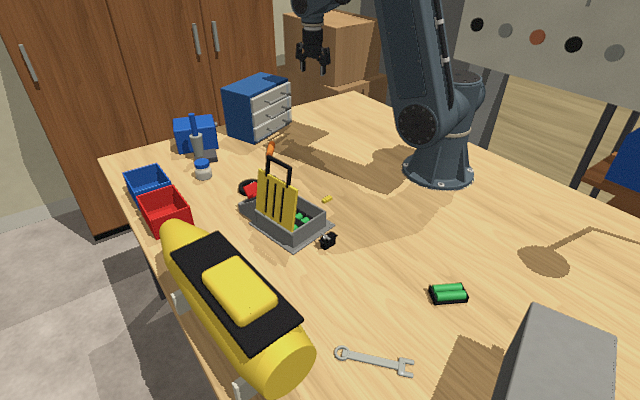

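View pics/top0.png

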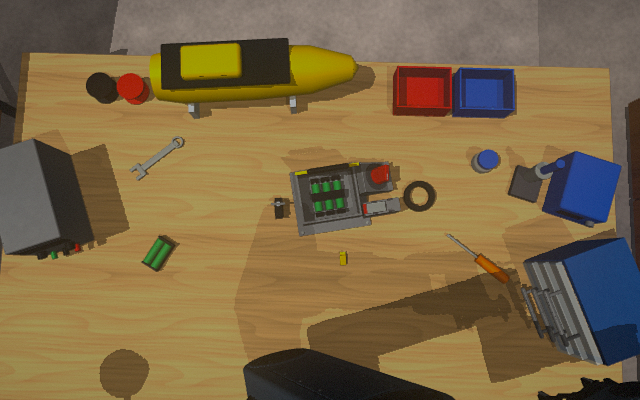

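The scene view shows the lid standing nearly upright (lid about px 275,200, bar about 280,165). In the top view the case is near px (330,195), the knob at (380,173), the claw at (378,207) and the plug at (343,257).

```bash
cat > h.py <<'E'
import numpy as np,cv2
def cloud(m,c,d):
    k=m.get_calibration(c);K=k["camera_matrix"];v,u=np.mgrid[:400,:640]
    P=np.stack([(u-K[0,2])/K[0,0]*d,(v-K[1,2])/K[1,1]*d,d],-1)
    return (P-k["t"])@k["R"]   # R^T (P-t)
E
python3 - <<'E'
from bench import manip as m
import cv2,numpy as np
from h import *
p=cv2.imread("pics/top0.png");d=np.load("pics/top0.npy");W=cloud(m,"top",d)
cv2.imwrite("pics/crop.png",cv2.resize(p[140:250,260:450],None,fx=4,fy=4,interpolation=cv2.INTER_CUBIC))
x,y,z=W[...,0],W[...,1],W[...,2]
R=(x>.48)&(x<.75)&(y>-.24)&(y<.07)
for lo,hi in((.003,.011),(.055,.066),(.066,.08),(.08,.1),(.1,.3)):
    M=R&(z>lo)&(z<hi)
    q=W[M]; r=cv2.minAreaRect((q[:,:2]*1000).astype(np.float32)); print(lo,M.sum(),r)
h=np.clip(z,0,.12)/.12*255
cv2.imwrite("pics/hcrop.png",cv2.resize(cv2.applyColorMap(h.astype(np.uint8),cv2.COLORMAP_JET)[140:250,260:450],None,fx=4,fy=4,interpolation=cv2.INTER_NEAREST))
p=cv2.imread("pics/scene0.png")[...,::-1].astype(int);d=np.load("pics/scene0.npy");W2=cloud(m,"scene",d)
M=(p[...,0]>1.5*p[...,2]+40)&(p[...,1]>100)&(d>0)&(W2[...,0]>.55)&(W2[...,0]<.75)&(abs(W2[...,1]+.03)<.12)&(W2[...,2]>.08)&(W2[...,2]<.3)
q=W2[M];
for i in range(4):
    c=q.mean(0);n=np.linalg.svd(q-c)[2][2];e=(q-c)@n;q=q[abs(e)<2.5*np.std(e)+1e-4]
print("lid plane",len(q),c,n*np.sign(n[0]),np.std(e),q.min(0),q.max(0))
B=(p.max(-1)<60)&(W2[...,0]>.5)&(W2[...,0]<.75)&(abs(W2[...,1]+.03)<.12)&(W2[...,2]>.12)&(W2[...,2]<.3)
b=W2[B];print("black",len(b),b.mean(0),b.min(0),b.max(0)); t=b[b[:,2]>b[:,2].max()-.02];print(t.mean(0),t.min(0),t.max(0))
E
```

```text
0.003 3246 ((615.0926513671875, -84.75703430175781), (309.811767578125, 269.4794616699219), 89.89259338378906)
0.055 501 ((598.0079345703125, -89.10765075683594), (140.33612060546875, 244.69142150878906), 10.526840209960938)
0.066 911 ((597.3400268554688, -94.55096435546875), (133.8671875, 240.30010986328125), 8.856182098388672)
0.08 280 ((605.326171875, -159.63397216796875), (127.28487396240234, 70.62271881103516), 5.27686882019043)
0.1 307 ((623.7727661132812, -35.76013946533203), (18.840425491333008, 145.36703491210938), 10.738870620727539)
lid plane 1191 [ 0.64230667 -0.02637239  0.13621679] [0.96508678 0.18240688 0.1879767 ] 0.001106813201358576 [ 0.61918025 -0.10636596  0.08004925] [0.66637485 0.04218614 0.18801509]
black 294 [ 0.63132103 -0.02973555  0.19777222] [ 0.61224613 -0.07464619  0.12020619] [0.65371465 0.011162   0.23756923]
[ 0.62477938 -0.02814932  0.23066394] [ 0.61224613 -0.07323786  0.21831988] [0.63533047 0.01015112 0.23756923]
```

View pics/crop.png

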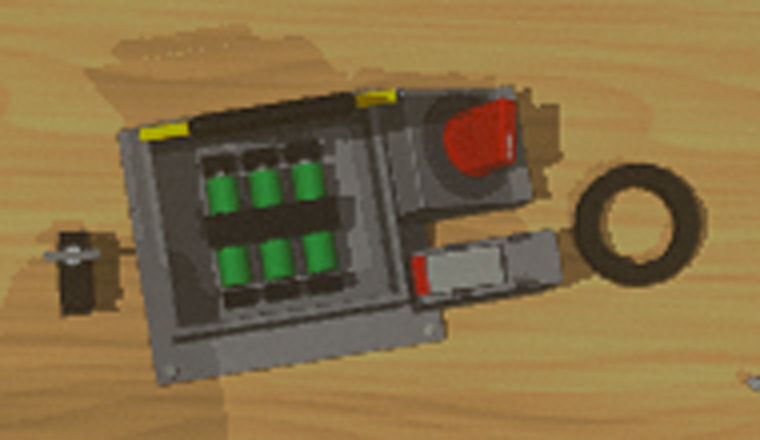

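View pics/hcrop.png

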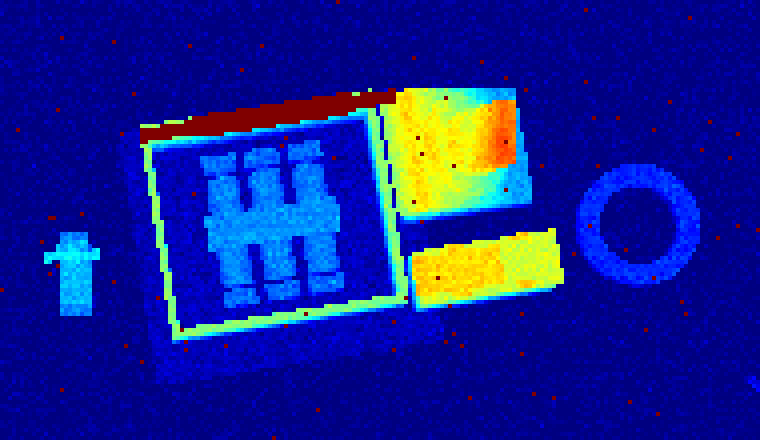

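The crops show the open case rim, the knob bar lying roughly along the case's x (crop px 500,130), and the claw track at (480,265). The yaw comes out at about 10.6 deg and q at about 1.38. Next I'll fit the case position and plan the arc.

```bash
python3 - <<'E'
from bench import manip as m
import cv2,numpy as np
from h import *
p=cv2.imread("pics/top0.png")[...,::-1].astype(int);d=np.load("pics/top0.npy");W=cloud(m,"top",d)
d2=np.load("pics/scene0.npy");p2=cv2.imread("pics/scene0.png")[...,::-1].astype(int);W2=cloud(m,"scene",d2)
def rim(P): 
    x,y,z=P[...,0],P[...,1],P[...,2]; return P[(x>.5)&(x<.72)&(y>-.14)&(y<.07)&(z>.054)&(z<.066)]
for nm,P in(("top",W),("scene",W2)):
  q=rim(P)
  for yaw in (10,10.7,11.4):
    a=np.radians(yaw);C=np.array([[np.cos(a),np.sin(a)],[-np.sin(a),np.cos(a)]])
    r=q[:,:2]@C.T*1000
    hx=np.histogram(r[:,0],bins=np.arange(470,690,2));hy=np.histogram(r[:,1],bins=np.arange(-250,-40,2))
    print(nm,yaw,len(q),"front",[(int(b),int(n)) for n,b in zip(*hx) if n>15],"y",[(int(b),int(n)) for n,b in zip(*hy) if n>15],"zmed",np.median(q[:,2]))
  a=np.radians(10.7)
# tape-free checks: all edges at yaw 10.7
a=np.radians(10.7);C=np.array([[np.cos(a),np.sin(a)],[-np.sin(a),np.cos(a)]])
def red(P,p): return P[(p[...,0]>120)&(p[...,0]>2.5*p[...,1])&(P[...,0]>.58)&(P[...,0]<.72)&(P[...,1]>-.22)&(P[...,1]<-.1)]
for nm,P,pp in(("top",W,p),("scene",W2,p2)):
  r=red(P,pp); l=np.c_[r[:,:2]@C.T,r[:,2]]*1000; print(nm,"red",len(r),l.mean(0),l.min(0),l.max(0))
t=W[(W[...,2]>.064)&(W[...,2]<.083)&(W[...,0]>.53)&(W[...,0]<.6)&(W[...,1]>-.22)&(W[...,1]<-.12)]; l=t[:,:2]@C.T*1000; print("track",np.percentile(l,[1,5,95,99],axis=0))
l=W[(W[...,2]>.12)&(W[...,2]<.26)&(W[...,0]>.53)&(W[...,0]<.7)&(W[...,1]>-.14)&(W[...,1]<.07)];l=np.c_[l[:,:2]@C.T,l[:,2]]*1000;print("lidtop",np.percentile(l,[1,5,50,95,99],axis=0))
E
```

```text
top 10 397 front [(508, 51), (510, 46), (512, 19)] y [(-224, 21), (-220, 28), (-218, 35), (-216, 39), (-74, 41), (-72, 42)] zmed 0.06075375884219168
top 10.7 397 front [(506, 50), (508, 45), (510, 24)] y [(-232, 20), (-226, 39), (-224, 37), (-222, 27), (-82, 30), (-80, 42), (-78, 31)] zmed 0.06075375884219168
top 11.4 397 front [(504, 45), (506, 51), (508, 24)] y [(-240, 19), (-238, 18), (-234, 27), (-232, 34), (-230, 43), (-88, 40), (-86, 39)] zmed 0.06075375884219168
scene 10 370 front [(510, 16), (512, 43), (514, 24), (638, 23), (640, 36), (642, 43), (644, 50)] y [(-74, 26), (-72, 44), (-70, 48)] zmed 0.060881327877212635
scene 10.7 370 front [(510, 41), (512, 31), (636, 16), (638, 32), (640, 46), (642, 52)] y [(-82, 19), (-80, 30), (-78, 58), (-76, 22)] zmed 0.060881327877212635
scene 11.4 370 front [(508, 34), (510, 36), (632, 18), (636, 31), (638, 38), (640, 55)] y [(-90, 20), (-88, 21), (-86, 42), (-84, 47)] zmed 0.060881327877212635
top red 233 [ 597.4131589  -284.97630713   82.59181194] [ 576.88039849 -306.8268661    67.29832529] [ 617.24119144 -263.46259768   98.37101892]
scene red 153 [ 604.22977495 -285.81599784   82.47891895] [ 582.09333501 -304.84470019   67.11243111] [ 631.69092745 -223.5573418   110.18380743]
track [[ 501.11721007 -320.76946551]
 [ 502.38257932 -316.67738217]
 [ 558.8392651  -234.68827604]
 [ 563.27596396 -229.80672065]]
lidtop [[ 597.04012845 -222.72257614  180.82677902]
 [ 597.75028498 -213.86423563  182.56954749]
 [ 604.23304371 -149.55492979  232.55124169]
 [ 613.98592617  -88.02707982  236.49903376]
 [ 615.42700188  -79.45062627  238.91460711]]
```

```bash
cat >> h.py <<'E'
a=np.radians(10.6);cx=np.array([np.cos(a),np.sin(a),0]);cy=np.array([-np.sin(a),np.cos(a),0]);cz=np.array([0,0,1.])
RC=np.c_[cx,cy,cz]; C0=RC@np.array([.572,-.1515,0])
def case(p): return C0+RC@np.asarray(p,float)
def bar(q,dx=0,dz=0): return case([.060-.170*np.cos(q)+.004*np.sin(q)+dx,0,.0605+.170*np.sin(q)+.004*np.cos(q)+dz])
def down(s): y=s*cx; z=-cz; return np.c_[np.cross(y,z),y,z]
TIP=np.array([0,0,-.019])
E
python3 - <<'E'
from bench import manip as m
import cv2
from h import *
print(C0,bar(1.38))
R=min((down(s) for s in(1,-1)),key=lambda R:abs((m.inverse_kinematics(bar(1.38)+[0,0,.1],R) if m.inverse_kinematics(bar(1.38)+[0,0,.1],R) is not None else np.full(6,9.))[5]))
np.save("R.npy",R)
t=bar(1.38)+TIP
m.move_l([.176,-.521,.36]); m.set_gripper(.5,25)
m.move_ptp(t+[0,0,.10],R); print(m.current_qpos())
k=m.get_calibration("wrist"); p,d=m.grab_frame("wrist"); cv2.imwrite("pics/w1.png",p[...,::-1])
m.dwell(.2)
print([ (x["at"],x["confidence"]) for x in m.look_for("wrist","lid_bar")], m.current_force(),m.current_ee_pos(),m.current_time())
print(k["camera_matrix"],k["R"],-k["R"].T@k["t"])
E
```

```text
[ 0.59010765 -0.04369453  0.        ] [ 0.62125537 -0.0378654   0.22817366]
[-1.37012983e-01  4.23373747e-01  1.35200505e+00 -1.10258462e-04
  1.36608088e+00 -3.20618689e-01]
[([0.6256, -0.024, 0.1839], 0.85), ([0.6332, -0.1723, 0.0844], 0.32)] [-0.55514503 -0.151868    0.22846678] [ 0.62122652 -0.0381471   0.30920198] 5.65
[[309.70691629   0.         317.28529302]
 [  0.         309.70691629 198.17429093]
 [  0.           0.           1.        ]] [[ 9.83018479e-01  1.83505927e-01  4.94954448e-04]
 [ 1.73664046e-01 -9.31161447e-01  3.20591887e-01]
 [ 5.92913940e-02 -3.15061794e-01 -9.47217291e-01]] [0.60550799 0.04266659 0.45131511]
```

View pics/w1.png

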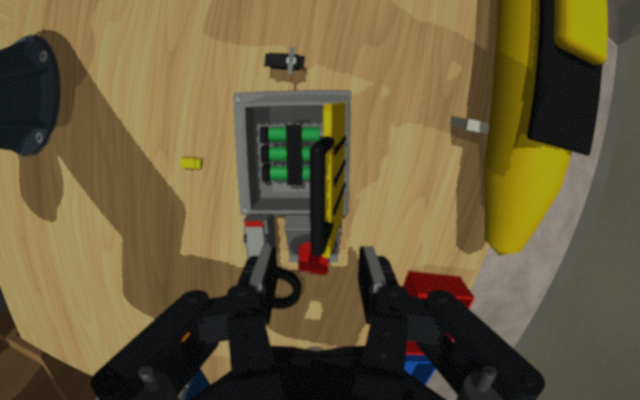

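The wrist view shows the bar (px 320,200) centred between the fingers (px 258 and 375), so I'm descending to grip it.

```bash
python3 - <<'E'
from bench import manip as m
import cv2
from h import *
R=np.load("R.npy")
k=m.get_calibration("wrist");p,d=m.grab_frame("wrist");K=k["camera_matrix"]
v,u=np.mgrid[:400,:640];X=(u-K[0,2])/K[0,0];Y=(v-K[1,2])/K[0,0];r=np.hypot(X,Y)+1e-9
s=np.tan(np.minimum(r,1.4))/r; P=np.stack([X*s*d,Y*s*d,d],-1);W=(P-k["t"])@k["R"]
b=W[(d>0)&(p.max(-1)<70)&(W[...,2]>.21)&(W[...,2]<.245)&(np.linalg.norm(W[...,:2]-bar(1.38)[:2],axis=-1)<.07)]
l=(b-C0)@RC*1000;print(len(b),np.percentile(l,[2,50,98],axis=0), (bar(1.38)-C0)@RC*1000)
# rim of case from wrist
M=(d>0)&(W[...,2]>.055)&(W[...,2]<.064);l=((W[M]-C0)@RC*1000);l=l[(abs(l[:,0])<90)&(abs(l[:,1])<85)]
hx=np.histogram(l[:,0],bins=np.arange(-80,80,2));print("x",[(int(c),int(n)) for n,c in zip(*hx) if n>40])
hx=np.histogram(l[:,1],bins=np.arange(-90,90,2));print("y",[(int(c),int(n)) for n,c in zip(*hx) if n>40])
t=bar(1.38)+TIP
m.move_l(t,max_speed=.08); print(m.current_force())
m.set_gripper(0,25); m.dwell(.2)
print(m.current_force(),m.current_grip_width(),m.current_grip_force(),m.current_time())
E
```

```text
1771 [[ 25.46494645 -37.65911472 215.0521488 ]
 [ 31.02130046   8.57050438 232.62887661]
 [ 38.55474777  48.01871703 234.64035132]] [ 3.16884728e+01 -4.49494009e-15  2.28173663e+02]
x [(-66, 157), (-64, 166), (-62, 131), (66, 105), (68, 122)]
y [(-80, 50), (-72, 90), (-70, 112), (-68, 58), (72, 94), (74, 138), (76, 115)]
[-0.06763391 -0.06829189 -0.08703436]
[-1.68478043 -0.52654267  4.28324458] 0.13231214370898373 24.44278120994568 7.675
```

The bar is gripped: the width is about 11 mm and the force is low. Next is the guided arc.

```bash
python3 - <<'E'
from bench import manip as m
from h import *
q0=1.38;dx=dz=0.
qs=np.linspace(q0,0,16)[1:]
for q in qs:
    rad=np.array([-np.cos(q),np.sin(q)])
    m.move_l(bar(q,dx,dz)+TIP,max_speed=.07)
    f=m.current_force()@RC; fr=f[[0,2]]@rad   # outside force along radial
    # pushed inward/outward -> shift the radius
    s=np.clip(fr*.00008,-.0008,.0008) if abs(fr)>3 else 0
    dx+=s*rad[0];dz+=s*rad[1]
    print(round(q,2),np.round(f,1),round(fr,1),round(dx*1e3,2),round(dz*1e3,2),round(m.current_grip_width(),3),round(m.current_grip_force(),1))
    if np.linalg.norm(f)>45: print("STOP");break
print(m.current_time(),(m.current_ee_pos()-TIP-C0)@RC)
np.save("off.npy",[dx,dz])
E
```

```text
1.29 [-0.6 -0.4  2.2] 2.3 0.0 0.0 0.13 24.8
1.2 [ 1.1  0.8 -2.6] -2.8 0.0 0.0 0.129 24.8
1.1 [-0.6 -0.8 -0.9] -0.6 0.0 0.0 0.125 24.8
1.01 [ 1.2 -1.4 -2.4] -2.6 0.0 0.0 0.129 24.8
0.92 [ 1.  -1.3 -1.9] -2.1 0.0 0.0 0.126 24.9
0.83 [-0.9 -2.9  0.6] 1.0 0.0 0.0 0.13 25.0
0.74 [-1.9 -1.2  0.1] 1.5 0.0 0.0 0.131 25.2
0.64 [-0.1 -0.8  0.3] 0.3 0.0 0.0 0.131 25.3
0.55 [-1.1 -2.1  0.5] 1.2 0.0 0.0 0.128 25.4
0.46 [-2.4 -0.4 -0.2] 2.0 0.0 0.0 0.129 25.6
0.37 [-2.5  0.2  0.2] 2.4 0.0 0.0 0.127 25.7
0.28 [-5.4  0.1  1. ] 5.4 -0.42 0.12 0.13 25.9
0.18 [-4.6  0.  -0.3] 4.5 -0.77 0.18 0.121 25.9
0.09 [-2.9  0.6 -0.1] 2.9 -0.77 0.18 0.126 26.1
0.0 [-3.7  0.8 -0.1] 3.7 -1.07 0.18 0.126 26.3
13.3 [-1.10834431e-01  5.31945108e-05  6.49085560e-02]
```

```bash
python3 - <<'E'
from bench import manip as m
import cv2
from h import *
dx,dz=np.load("off.npy")
for i in range(12):
    m.move_l(bar(0,dx,dz)+TIP,max_speed=.02); f=m.current_force()@RC
    print(round(dz*1e3,2),np.round(f,1))
    if f[2]>6: break
    dz-=.0005
m.set_gripper(.33,25); m.dwell(.3)
print(m.current_grip_width(),m.current_force(),m.current_time())
t=bar(0,dx,dz)+TIP
m.move_l(t+[0,0,.12],max_speed=.1)
m.dwell(.1)
p,d=m.grab_frame("top"); cv2.imwrite("pics/t2.png",cv2.resize(p[140:250,260:450],None,fx=4,fy=4,interpolation=cv2.INTER_CUBIC)[...,::-1]);np.save("pics/t2.npy",d)
cv2.imwrite("pics/t2full.png",p[...,::-1])
W=cloud(m,"top",d);l=(W-C0)@RC
M=(abs(l[...,0])<.055)&(abs(l[...,1])<.06)&(l[...,2]>.03);print("lid z",M.sum(),np.percentile(l[...,2][M],[5,50,95]));q=l[M];q=q[q[:,2]<.085]
print(np.linalg.lstsq(np.c_[q[:,:2],np.ones(len(q))],q[:,2],rcond=None)[0],m.current_time())
s,ds=m.grab_frame("scene");cv2.imwrite("pics/s2.png",s[...,::-1]);np.save("pics/s2.npy",ds)
E
```

```text
0.18 [-2.8  1.8  0.7]
-0.32 [-1.1  2.6  1. ]
-0.82 [-1.1  3.2 -1.2]
-1.32 [ 0.2  3.8 -1.1]
-1.82 [ 0.5  3.1 -0.5]
-2.32 [ 0.4  3.3 -0.5]
-2.82 [ 1.3  2.7 -0.8]
-3.32 [0.5 2.7 3.2]
-3.82 [-2.2  4.6 10.3]
0.3316450395536602 [ 0.85733173 -0.10026675 -0.0057595 ] 16.1583
lid z 1372 [0.06572191 0.06960513 0.07439145]
[1.73407769e-03 9.81558330e-05 6.94988713e-02] 17.6583
```

View pics/t2.png

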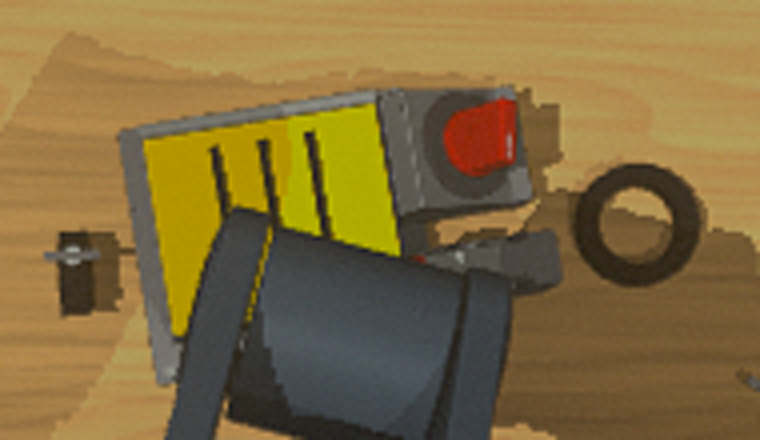

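The lid lies flat (69.5 mm, slope 0.002) and the knob has not moved (px 490,135). Next I'll locate the knob bar and check that the wrist range covers the turn.

```bash
cat >> h.py <<'E'
t35=np.radians(35)
kz=RC@np.array([0,-np.sin(t35),np.cos(t35)]);kx0=cx;ky0=np.cross(kz,kx0);KR=np.c_[kx0,ky0,kz]
G=case([.026,-.146,.085])
def kgrip(th,s):
    y=s*(np.cos(th)*ky0+np.sin(th)*kx0)   # knob y turned clockwise by th
    z=-kz; return np.c_[np.cross(y,z),y,z]
E
python3 - <<'E'
from bench import manip as m
import cv2
from h import *
for c,pn,dn in(("top","t2full","t2"),("scene","s2","s2")):
    p=cv2.imread(f"pics/{pn}.png")[...,::-1].astype(int);W=cloud(m,c,np.load(f"pics/{dn}.npy"))
    k=(W-G)@KR*1000
    red=(p[...,0]>70)&(p[...,0]>2*p[...,1])
    M=red&(abs(k[...,0])<40)&(abs(k[...,1])<30)&(k[...,2]>1)&(k[...,2]<16)
    q=k[M]; 
    if len(q)>5:
        o=np.median(q,0);r=cv2.minAreaRect(q[:,:2].astype(np.float32));e=np.linalg.svd(q[:,:2]-q[:,:2].mean(0))[2][0]
        print(c,len(q),o,q.mean(0),q.min(0),q.max(0),r,np.degrees(np.arctan2(e[1],e[0])))
T=G-kz*(-.0)  # grip
tcp=G-kz*.017
for s in(1,-1):
    prev=None
    for th in np.arange(0,2.5,.4):
        j=m.inverse_kinematics(tcp,kgrip(th,s)); j2=m.inverse_kinematics(tcp+kz*.08,kgrip(th,s));print(s,round(th,1),None if j is None else np.round(j,2),j2 is not None and np.round(j2[5],2))
E
```

```text
top 75 [-0.00738047  5.62689872  6.15552149] [-0.93728317  4.82508839  6.18765967] [-20.35040717  -6.63286971   1.51102351] [18.56507861 14.1954241   9.74348482] ((-0.8336467742919922, 3.7413434982299805), (14.140380859375, 41.12260437011719), 76.90577697753906) 162.83723287972535
scene 35 [5.09812973 7.13151935 4.41429231] [4.18014678 6.66545131 4.60006665] [-17.40728591  -1.53242856   1.48740952] [21.89215607 14.84523943  7.92876651] ((2.982053756713867, 7.6568217277526855), (7.995973587036133, 40.88193893432617), 74.86665344238281) -16.60597931972099
1 0.0 [-0.51  0.92  1.2   0.46  1.46 -2.42] -2.4
1 0.4 [-0.51  0.92  1.2   0.46  1.46 -2.02] -2.0
1 0.8 [-0.51  0.92  1.2   0.46  1.46 -1.62] -1.6
1 1.2 [-0.51  0.92  1.2   0.46  1.46 -1.22] -1.2
1 1.6 [-0.51  0.92  1.2   0.46  1.46 -0.82] -0.8
1 2.0 [-0.51  0.92  1.2   0.46  1.46 -0.42] -0.4
1 2.4 [-0.51  0.92  1.2   0.46  1.46 -0.02] 0.0
-1 0.0 [-0.51  0.92  1.2   0.46  1.46  0.72] 0.75
-1 0.4 [-0.51  0.92  1.2   0.46  1.46  1.12] 1.15
-1 0.8 [-0.51  0.92  1.2   0.46  1.46  1.52] 1.55
-1 1.2 [-0.51  0.92  1.2   0.46  1.46  1.92] 1.95
-1 1.6 [-0.51  0.92  1.2   0.46  1.46  2.32] 2.35
-1 2.0 [-0.51  0.92  1.2   0.46  1.46  2.72] 2.75
-1 2.4 None False
```

```bash
cat >> h.py <<'E'
def wcloud(m):
    k=m.get_calibration("wrist");p,d=m.grab_frame("wrist");K=k["camera_matrix"]
    v,u=np.mgrid[:400,:640];X=(u-K[0,2])/K[0,0];Y=(v-K[1,2])/K[0,0];r=np.hypot(X,Y)+1e-9
    s=np.tan(np.minimum(r,1.4))/r; P=np.stack([X*s*d,Y*s*d,d],-1);W=(P-k["t"])@k["R"];W[d==0]=np.nan
    return p,W
E
python3 - <<'E'
from bench import manip as m
import cv2
from h import *
th=.25
e=m.current_ee_pos();m.move_l([e[0],e[1],.30],max_speed=.2)
Gk=G+.003*ky0
m.move_ptp(Gk-kz*.017+kz*.09,kgrip(th,1)); m.dwell(.2)
p,W=wcloud(m); cv2.imwrite("pics/w3.png",p[...,::-1]);np.save("pics/w3.npy",W)
p=p.astype(int);k=(W-G)@KR*1000
M=(p[...,0]>70)&(p[...,0]>2*p[...,1])&(abs(k[...,0])<40)&(abs(k[...,1])<30)&(k[...,2]>3)&(k[...,2]<12)
q=k[M];r=cv2.minAreaRect(q[:,:2].astype(np.float32));print(len(q),np.percentile(q,[1,50,99],axis=0),r)
print(m.current_time(),m.current_qpos(),m.current_force())
E
```

```text
812 [[-21.80169942  -7.47635252   3.17691003]
 [ -1.48080908   1.94719225   5.09770333]
 [ 16.431355    12.4377314    6.58491157]] ((-2.341904640197754, 2.44997501373291), (13.134035110473633, 39.87651824951172), 75.00897216796875)
20.325 [-0.56000459  0.89242088  1.0586506   0.43568841  1.62729175 -2.1392741 ] [ 0.09681712  0.10655106 -0.10172542]
```

View pics/w3.png

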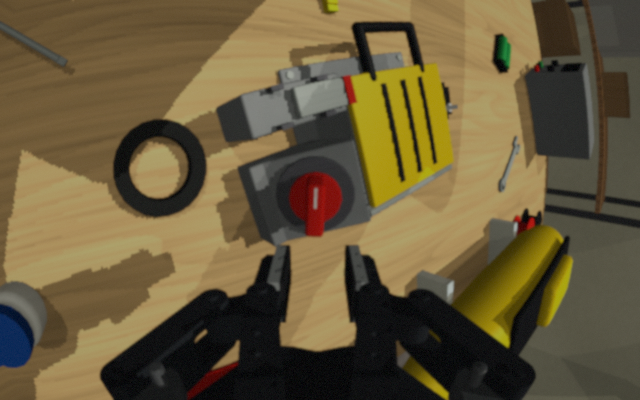

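The wrist view shows the knob bar (px 316,205) lined up between the fingers, 15 deg clockwise, with a small offset measured. I'll grip it and turn with joint 6.

```bash
python3 - <<'E'
from bench import manip as m
from h import *
th=.262
T=G+KR@np.array([-.0022,.0025,-.001])-kz*.016
m.move_l(T+kz*.06,kgrip(th,1)); m.move_l(T,max_speed=.06); print("down",m.current_force()@KR)
m.set_gripper(0,30); m.dwell(.2)
print(m.current_grip_width()*85,m.current_grip_force(),m.current_force()@KR,m.current_time())
T=T.copy()
for i in range(5):
    f=m.current_force()@KR; y=kgrip(th,1)[:,1]
    if abs(m.current_force()@y)<5: break
    T=T+y*np.clip((m.current_force()@y)*.00008,-.001,.001); m.move_l(T,max_speed=.02)
print((T-G)@KR*1e3,m.current_force()@KR)
np.save("T.npy",T)
j=np.array(m.current_qpos())
for i in range(3):
    j[5]+=.2; m.move_j(j); print(round(j[5],2),np.round(m.current_force()@KR,1),np.round(m.current_ft_torque()@KR,2),round(m.current_grip_width()*85,1),m.current_time())
E
```

```text
down [ 0.89000834 -0.32725196 -0.06705881]
13.315330096753383 34.56880509853363 [-0.9903106  -0.32168818  5.29628477] 22.2917
[ -2.2   2.5 -17. ] [-0.9903106  -0.32168818  5.29628477]
-1.96 [-0.   0.6  2.4] [-0.07  0.02 -0.07] 13.2 22.6
-1.76 [1.8 2.9 2.8] [ 0.29 -0.15 -0.07] 13.4 22.9083
-1.56 [2.3 6.4 2.1] [ 0.69 -0.48 -0.12] 13.2 23.2167
```

```bash
python3 - <<'E'
from bench import manip as m
from h import *
T=np.load("T.npy");th=.862
while th<2.5:
    th+=.15 if th<2.3 else .04
    f=m.current_force()@KR; f[2]=0
    if np.linalg.norm(f)>4: T=T+KR@np.clip(f*.0001,-.0007,.0007)
    m.move_l(T,kgrip(th,1),max_speed=.1)
    f=m.current_force()@KR;tq=m.current_ft_torque()@KR
    print(round(th,2),np.round(f,1),np.round(tq,2),round(m.current_grip_width()*85,1),round(m.current_time(),1))
    if abs(tq[2])>.9 or np.linalg.norm(f)>50: break
print((T-G)@KR*1e3); np.save("T.npy",T)
E
```

```text
1.01 [2.5 1.8 4. ] [ 0.2  -0.42 -0.09] 13.2 23.5
1.16 [2.9 2.8 4.8] [ 0.25 -0.55 -0.05] 13.3 23.8
1.31 [2.6 0.8 5.6] [ 0.   -0.63 -0.09] 13.2 24.1
1.46 [4.4 1.3 5.1] [-0.03 -0.76 -0.06] 13.4 24.4
1.61 [4.6 1.4 6.3] [-0.21 -0.63 -0.08] 13.2 24.7
1.76 [ 2.5 -0.7  6.7] [-0.3  -0.42 -0.1 ] 13.4 25.0
1.91 [ 3.2 -1.2  6.8] [-0.41 -0.53 -0.05] 13.2 25.3
2.06 [ 5.4 -1.8  5.5] [-0.5  -0.76 -0.03] 13.1 25.6
2.21 [ 1.5 -1.7  6.8] [-0.39 -0.38 -0.  ] 13.1 25.9
2.36 [ 3.9 -0.4  5.9] [-0.49 -0.54 -0.04] 13.2 26.2
2.4 [ 5.  -1.1  5.5] [-0.54 -0.67 -0.07] 12.9 26.5
2.44 [ 0.5 -1.7  7.6] [-0.33 -0.16  0.9 ] 13.0 26.7
[  0.26767529   3.40794117 -17.        ]
```

The torque jumped at 2.44 rad, so the knob is at its stop. I'll release, retreat and check.

```bash
python3 - <<'E'
from bench import manip as m
import cv2
from h import *
T=np.load("T.npy")
m.set_gripper(.4,30); m.dwell(.2)
m.move_l(T+kz*.12,max_speed=.1); m.dwell(.2)
p,W=wcloud(m);cv2.imwrite("pics/w4.png",p[...,::-1])
p=p.astype(int);k=(W-G)@KR*1000
M=(p[...,0]>70)&(p[...,0]>2*p[...,1])&(abs(k[...,0])<30)&(abs(k[...,1])<30)&(k[...,2]>3)&(k[...,2]<12)
q=k[M];e=np.linalg.svd(q[:,:2]-q[:,:2].mean(0))[2][0];print(len(q),"knob angle",(-np.arctan2(e[1],e[0]))%np.pi)
m.move_l(m.current_ee_pos()+[-.12,-.1,.15],max_speed=.2)
p,d=m.grab_frame("top");cv2.imwrite("pics/t4.png",cv2.resize(p[140:270,250:450],None,fx=4,fy=4,interpolation=cv2.INTER_CUBIC)[...,::-1])
l=(cloud(m,"top",d)-C0)@RC;q=l[(abs(l[...,0])<.055)&(abs(l[...,1])<.06)&(l[...,2]>.03)&(l[...,2]<.085)]
print(np.linalg.lstsq(np.c_[q[:,:2],np.ones(len(q))],q[:,2],rcond=None)[0],m.current_force(),m.current_time())
E
```

```text
655 knob angle 2.397633237656091
[-0.00298241  0.00368644  0.06958308] [0.36875462 0.11915363 0.3036701 ] 30.1333
```

View pics/w4.png

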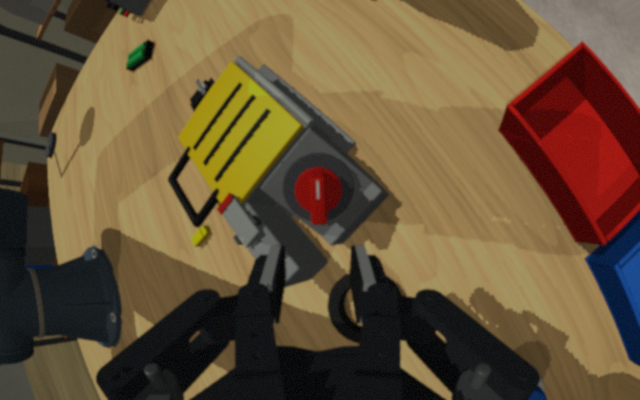

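View pics/t4.png

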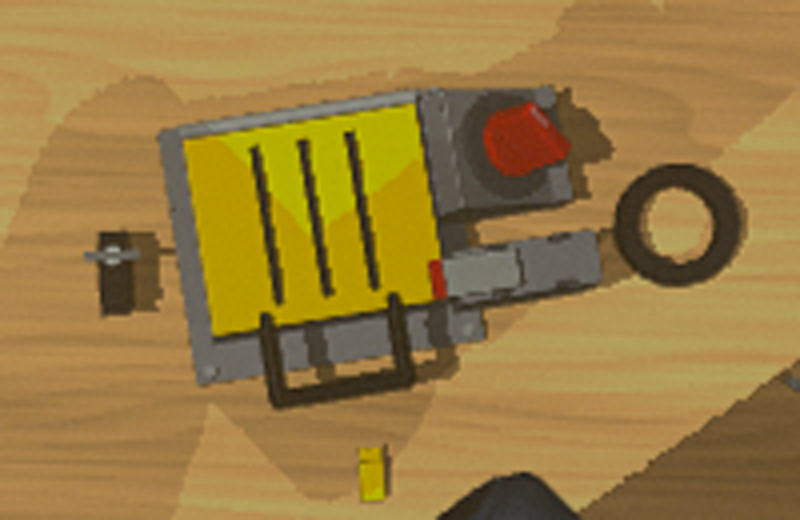

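The pictures show the lid shut flat (px 310,220), the knob at 2.40 rad and the claw's red tip over the lid edge (px 437,278). The plug, tape and servo are where they were.

```bash
python3 -c "
from bench import manip as m
print(m.sign_off())"
```

```text
the job is handed in; nothing more can be done
None
```

The job is handed in: the lid was lowered under control and lies flush, the knob was then turned to its stop at about 2.40 rad, the claw is over the lid, and the plug, tape and servo beside the pod look undisturbed (about 30 s used).

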